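# Photograph the specimen: filter, lamp, shutter

### The arm

A 6-joint arm with a two-finger parallel gripper is mounted at the origin on the work surface. World frame = base frame: x ahead of the robot, y to its left, z up, the work surface at z = 0. Lengths are in mm, angles in rad, forces in N, time in s.
With the tool pointing down it reaches from about 350 to 975 mm from the base axis. Payload 7.1 kg.
Tool frame: the origin (TCP) lies at the very end of the fingers, on their centre line; the grasp point (between the pads) lies 19 mm behind it; x points along the fingers, y is the direction in which the jaws open and shut, and the axes are right-handed (so a half turn about x gives the same grasp; the last joint's range is limited). The gripper opens to 88 mm and grips with 3 to 60 N. Pads are 20 mm wide; open, the fingers measure 115 mm over their backs; the gripper's body (75 mm by 178 mm) begins 61 mm behind the grasp point.
Start: joints at [-1.148, 0.423, 1.63, -0, 1.089, -0.019], TCP at [267.244, -564.965, 222.675] pointing down, gripper open.
Joint ranges: [-3, 3], [-0.9, 2.11], [0.09, 2.58], [-1.31, 4.45], [0.11, 2.69], [-2.54, 2.54]. Speed limits (rad/s): [2.39, 2.39, 3.01, 3.14, 3.14, 3.14].

### API

Orientations are given as a rotation vector (axis times angle).
In Python, from workcell import ctrl gives the robot as it stands. The module is installed in compiled form; this text tells all that it offers.
- The arm moves only by the tool carry_out, never from a script. Its argument "commands" is a list of rows, each a list of 6 numbers: the shift along the tool's x, y, z in m, then the turn, a rotation vector about the tool's x, y, z in degrees. In form: [[tx, ty, tz, rx, ry, rz], ...]. A call has 1 to 8 rows; each row shifts and turns the pose as measured when the row begins, along the tool's axes as they then stand; what a row does not reach is not made up. A row lasts 1/8 s, in which the tool goes at most 62.5 mm and 10.7 degrees, less where a joint would pass 70% of its speed; a pose out of reach is approached as far as the arm can. A call with a gripper value outside its range is refused whole. "grip" is the closure, from 0 (fully open) to 1 (shut), set as the call begins (left out, the last holds). The fingers move at their own pace and stop on an object; the grip force is fixed at half the most. Time passes only in rows, so rows that do not move let the fingers close. It gives the time, the measured TCP pose, the force and the opening at its end, in the units of the state.
- ctrl.get_obs(): the state, without advancing time (a new reading comes with each control period).
- ctrl.get_image(name): name is "scene" or "top"; returns a dict with "pixels" (384x512x3 uint8, blue, green, red), "intrinsics" (3x3 intrinsics, pixels), "rvec" (rotation vector, rad) and "tvec" (3), from world to camera coordinates, as OpenCV has them. Camera axes: x right, y down, z forward; pixel columns grow to the right and rows downward; lengths in mm; the calibration is good to about 2 mm. A picture is of the moment at which its call begins. There is no depth.
- ctrl.close_job(): hands the job in, once; it reports no verdict.
The state is a dict: "t": time; "qpos": joint angles; "qvel": joint speeds; "joint_torque": joint torques, N m; "ee_pos": TCP position; "orientation": TCP orientation; "ft_force": force on the tool from outside, world axes, zero at the start; "moment": the same for the moment, N m; "width": finger opening in mm.
Only numpy, scipy, OpenCV 4.12 (cv2) and the standard library are available. Lean on these libraries where they do the work, as an engineer would, in place of code of your own. Each camera call takes 0.05 s, during which the arm holds its last target. There are 200 camera calls.

### The job

Get the microscope picture taken, using only closed fingers: push the green-ended filter slide fully home into the white light box, then press the white-barred half of the red rocker on the grey power unit all the way down to switch it on, then press the red key on the camera key pad right down and let it come up again. Keep to that order, do not press the blue or yellow key, grasp nothing, and do not shift or pick up the loose things around.

Things in the scene. Friction and masses are not known exactly. Their poses are not given: they have to be found in the camera images.
- light_box: white light-source box, 120 deep (x) x 130 wide (y) x 75 mm high, fixed to the bench, top at 75 mm; origin at the centre of its underside, its +x points away from its front; the filter slide sticks out of its front (-x) face
- filter_front (a point): centre of the outer face of the green end plate (44 mm wide, 28 mm high, from 22 to 50 mm above the bench) of the filter slide; moves with the slide; +x of its frame is the direction in which the slide is pushed in. Fully out the plate is 60 mm in front of the box, fully home 25 mm in front of it
- filter_slide (a joint): how far the filter slide has been pushed in, m: 0 fully out, 0.035 fully home against its stop; slides level with about 2.5 N of friction and stays where it is left
- power_unit: grey power unit, 120 x 110 mm, its top 58 mm above the bench, fixed to the bench; origin at the centre of its underside; it may stand turned; the rocker is on the middle of its top, pivot 68 mm above the bench, with the white-barred half on its +x side
- rocker_mark (a point): the white bar on the upper face of the red rocker (60 x 36 mm overall), 23 mm from the pivot along the rocker; this half stands raised while the unit is off (the bar then about 79 mm above the bench) and goes down about 10 mm when it is pressed to on
- rocker (a joint): rocker angle, rad: 0 off (white-barred half up), 0.44 fully on (white-barred half down); needs about 2 to 4 N on the barred half and stays where it is left
- key_pad: grey camera key pad, 100 x 200 x 22 mm, fixed to the bench, with three round keys in a row 60 mm apart, in any order; origin at the centre of its underside
- red_key_top (a point): centre of the top face of the red key (28 mm across, in a black collar 44 mm across whose top is 34 mm above the bench), about 44 mm above the bench while up; goes straight down 6 mm
- red_key (a joint): how far the red key is pressed, m: 0 up, 0.006 fully down; a spring (about 5 N when fully down) brings it back up
- blue_key_top (a point): centre of the top face of the blue key (28 mm across, in a black collar 44 mm across whose top is 34 mm above the bench), about 44 mm above the bench while up; goes straight down 6 mm
- blue_key (a joint): how far the blue key is pressed, m: 0 up, 0.006 fully down; a spring (about 5 N when fully down) brings it back up
- yellow_key_top (a point): centre of the top face of the yellow key (28 mm across, in a black collar 44 mm across whose top is 34 mm above the bench), about 44 mm above the bench while up; goes straight down 6 mm
- yellow_key (a joint): how far the yellow key is pressed, m: 0 up, 0.006 fully down; a spring (about 5 N when fully down) brings it back up
- yellow_clip_center (a point): yellow binder clip, 32 x 14 mm, 37 high with its wire handles; point at the middle of its body, 9 mm up; loose, to be left alone
- pink_clip_center (a point): pink binder clip, same size; point 9 mm up; loose, to be left alone
- teal_clip_center (a point): teal binder clip, same size; point 9 mm up; loose, to be left alone
- beaker_center (a point): small glass beaker, 54 mm across, 65 high; point at its centre; loose, to be left alone
- jar_center (a point): amber jar, 54 mm across, 85 high; point at its centre; loose, to be left alone
- slide_box_center (a point): white and green box of slides, 35 x 85 x 30 mm; point at its centre; loose, to be left alone
- dish_center (a point): closed clear dish, 60 mm across, 16 high; point at its centre; loose, to be left alone
Things that resemble listed ones, but are neither listed nor needed, are in the scene too. Leave any brown or purple look-alike of the light_box alone.

How it is judged:
By the outcome, as a careful person would: the job done as asked, in the order asked, and still so for the second after the job is handed in, with the robot touching nothing.
It also fails if it takes over 54 s, if anything falls off the work surface, if the arm or the gripper's body presses on something with over 40 N, if the wrist force passes 120 N, or if a joint passes its speed limit or range.

## Working session

There is one attempt and no reset: what is moved stays moved. The work goes in short steps, Python scripts to look and compute and a tool call to move; the robot and the scene stay as the last step left them, time stands still between calls to the robot, and variables do not carry over. Pictures are saved under pics/ and viewed, about 8 in all and at most 12, crops included, and the job is handed in when it is done.

Besides the shell and the picture viewer there is one more tool, called after "Emit:" as name([rows], argument=value, ...), one row to a line, values as JSON. carry_out: Moves the arm, as the interface text tells. Its arguments: {"type":"object","properties":{"commands":{"type":"array"},"grip":{"type":"number"}},"required":["commands"]}

```bash
mkdir -p pics; python3 - <<'E'
from workcell import ctrl
import cv2,pickle
d={}
for n in("scene","top"):
    i=ctrl.get_image(n); d[n]=i; cv2.imwrite(f"pics/{n}0.png",i["pixels"]); print(n,i["intrinsics"],i["rvec"],i["tvec"])
pickle.dump(d,open("i0.pkl","wb"))
print(ctrl.get_obs())
E
```

```text
scene [[413.52460304   0.         254.64835747]
 [  0.         413.52460304 191.07182245]
 [  0.           0.           1.        ]] [ 0.95846616  2.68329884 -0.80143786] [ 430.68417388 -244.52463145 1420.73239927]
top [[416.69671357   0.         252.80439753]
 [  0.         416.69671357 185.74335982]
 [  0.           0.           1.        ]] [ 2.18243087 -2.2222987   0.0525704 ] [  18.66457249  534.42552756 1094.76797341]
{'t': 0.1, 'qpos': array([-1.14799691e+00,  4.23739626e-01,  1.63057143e+00,  5.20534792e-06,
        1.08861747e+00, -1.90053397e-02]), 'qvel': array([-0.0007286 , -0.00079503, -0.00199801,  0.00030007, -0.00077255,
        0.00037925]), 'joint_torque': array([-1.07766675e-03, -5.45616782e+01, -2.74326181e+01,  6.44026673e-02,
        1.87895430e-02, -2.14724741e-05]), 'ee_pos': array([ 267.05505155, -564.53654068,  222.01147609]), 'orientation': array([ 1.97692277,  0.44533623, -1.97745646]), 'ft_force': array([ 0.39821171,  0.04502214, -0.44011954]), 'moment': array([-0.01820688, -0.02282146, -0.00867409]), 'width': 87.94836369193797}
```

View pics/scene0.png

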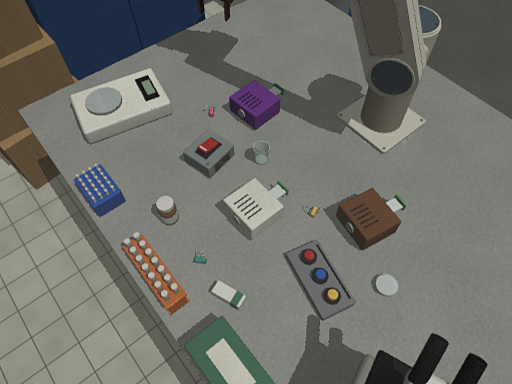

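View pics/top0.png

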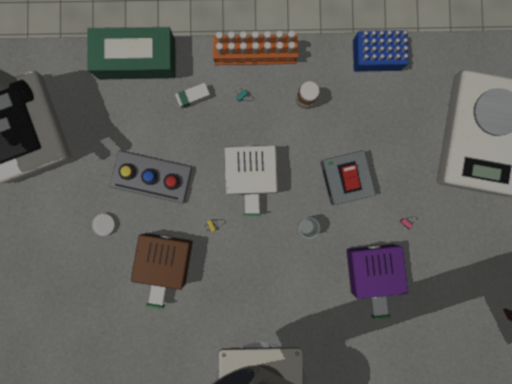

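```bash
cat > h.py <<'E'
import cv2,numpy as np,pickle
def proj(im,P): return cv2.projectPoints(np.array(P,float).reshape(-1,1,3),im["rvec"],im["tvec"],im["intrinsics"],None)[0].reshape(-1,2)
def ray(im,uv,z):
    R=cv2.Rodrigues(im["rvec"])[0]; c=-R.T@np.ravel(im["tvec"])
    out=[]
    for u,v in np.reshape(uv,(-1,2)):
        d=R.T@np.linalg.inv(im["intrinsics"])@[u,v,1]; out.append(c+d*(z-c[2])/d[2])
    return np.array(out)
def blobs(im,lo,hi,amin=8):
    hsv=cv2.cvtColor(im["pixels"],cv2.COLOR_BGR2HSV)
    m=cv2.inRange(hsv,np.array(lo),np.array(hi)); n,l,s,c=cv2.connectedComponentsWithStats(m)
    return [(c[k].round(1),s[k]) for k in range(1,n) if s[k,4]>=amin]
E
python3 - <<'E'
from h import *
d=pickle.load(open("i0.pkl","rb"))
for n in d:
    print(n,proj(d[n],[[0,0,0],[300,0,0],[0,-300,0],[267,-565,222]]).round())
    for nm,lo,hi in(("red",(0,150,80),(6,255,255)),("red2",(174,150,80),(180,255,255)),("blue",(105,120,80),(125,255,255)),("yel",(22,120,100),(32,255,255)),("green",(50,100,40),(80,255,255))):
        print(nm,[(b[0].tolist(),b[1].tolist()) for b in blobs(d[n],lo,hi,12)])
t=d["top"]["pixels"]
a=cv2.resize(t[130:225,210:390],None,fx=4.4,fy=4.4,interpolation=cv2.INTER_CUBIC); cv2.imwrite("pics/crop1.png",a)
E
```

```text
scene [[380. 120.]
 [317. 165.]
 [319.  74.]
 [214.  16.]]
red [([208.9, 144.4], [198, 138, 21, 15, 136]), ([309.0, 254.5], [305, 250, 9, 10, 70])]
red2 []
blue [([101.1, 192.2], [74, 165, 51, 51, 1012]), ([320.3, 273.6], [316, 269, 10, 10, 84])]
yel [([313.9, 210.7], [311, 206, 7, 10, 41]), ([332.4, 293.9], [327, 289, 11, 11, 93])]
green [([278.9, 87.5], [274, 84, 9, 10, 24]), ([282.9, 186.2], [278, 181, 10, 13, 30]), ([400.8, 200.9], [396, 195, 10, 15, 32])]
top [[260. 389.]
 [258. 274.]
 [374. 387.]
 [525. 302.]]
red [([350.9, 179.3], [342, 167, 18, 24, 279]), ([170.6, 180.9], [166, 176, 10, 11, 88])]
red2 []
blue [([380.7, 49.6], [357, 31, 52, 34, 958]), ([147.8, 176.0], [143, 171, 11, 11, 94])]
yel [([125.2, 170.9], [120, 166, 11, 11, 90]), ([210.8, 225.1], [207, 220, 8, 11, 48])]
green [([154.6, 306.0], [147, 305, 16, 3, 23]), ([381.6, 316.6], [374, 315, 16, 4, 24])]
```

View pics/crop1.png

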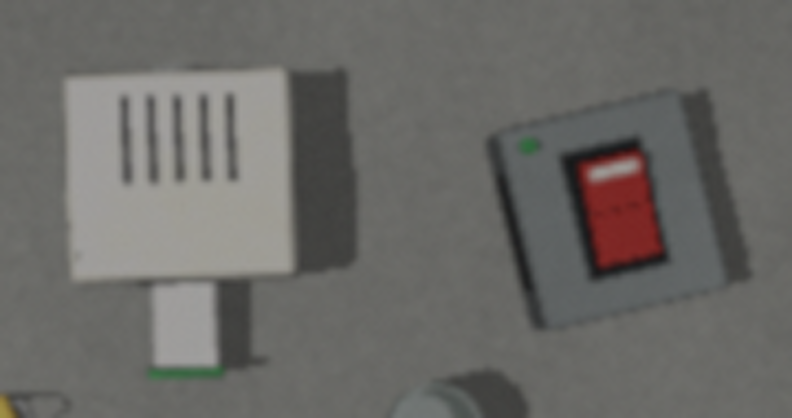

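```bash
python3 - <<'E'
from h import *
d=pickle.load(open("i0.pkl","rb")); T,S=d["top"],d["scene"]
for n in d:
    R=cv2.Rodrigues(d[n]["rvec"])[0]; print(n,"cam",(-R.T@np.ravel(d[n]["tvec"])).round())
def tri(a,b):
    K=lambda i:i["intrinsics"]@np.c_[cv2.Rodrigues(i["rvec"])[0],np.ravel(i["tvec"])]
    x=cv2.triangulatePoints(K(T),K(S),np.array(a,float).reshape(2,1),np.array(b,float).reshape(2,1)).ravel(); return (x[:3]/x[3]).round(1)
for nm,a,b in(("red",(170.6,180.9),(309,254.5)),("blue",(147.8,176),(320.3,273.6)),("yel",(125.2,170.9),(332.4,293.9))):
    print(nm,"top44",ray(T,a,44).round(1),"scene44",ray(S,b,44).round(1),"tri",tri(a,b))
c=lambda x,y:(210+x/4.4-.4,130+y/4.4-.4)
print("plate top edge z50: L,R",ray(T,[c(149,368),c(223,368)],50).round(1))
box=[c(65,77),c(288,68),c(295,272),c(72,282)]
print("box z75",ray(T,box,75).round(1), ray(T,box,75).mean(0).round(1))
pu=[c(490,134),c(680,90),c(730,284),c(540,328)]
P=ray(T,[c(497,132),c(680,90),c(727,282),c(545,325)],58); print("unit",P.round(1),P.mean(0).round(1))
print("rock corners",ray(T,[c(578,160),c(645,148),c(666,258),c(600,270)],68).round(1))
for im,n in((T,"top"),(S,"scene")):
    hsv=cv2.cvtColor(im["pixels"],cv2.COLOR_BGR2HSV)
    g=[(b[0].tolist(),b[1].tolist()) for b in blobs(im,(40,60,30),(85,255,255),4)]; print(n,g)
    rd=cv2.inRange(hsv,(0,150,60),(6,255,255)); rd[:, :190]=0; rd[230:]=0
    h=cv2.convexHull(cv2.findNonZero(rd)); m=np.zeros_like(rd); cv2.fillConvexPoly(m,cv2.dilate(m,None) if 0 else h,255) if 0 else cv2.fillConvexPoly(m,h,255)
    w=(hsv[...,1]<90)&(hsv[...,2]>120)&(cv2.dilate(m,np.ones((3,3)))>0); ys,xs=np.nonzero(w); print("bar",xs.mean(),ys.mean(),w.sum(), ray(im,(xs.mean(),ys.mean()),79).round(1))
# loose things
for nm,uv,z in(("beaker",(309,228),32),("jar",(308,94),42),("ycl",(211,225),15),("pink",(407,223),15),("teal",(242,96),15)): print(nm,ray(T,uv,z).round())
s=S["pixels"]
cv2.imwrite("pics/crop2.png",cv2.resize(s[120:260,180:380],None,fx=4,fy=4,interpolation=cv2.INTER_CUBIC))
E
```

```text
scene cam [ 944.  495. 1062.]
top cam [ 488.   15. 1116.]
red top44 [[549.6 220.6  44. ]] scene44 [[549.7 223.4  44. ]] tri [549.1 221.9  40.6]
blue top44 [[563.3 279.1  44. ]] scene44 [[564.  281.2  44. ]] tri [563.2 280.2  40.8]
yel top44 [[577.5 337.1  44. ]] scene44 [[578.2 339.5  44. ]] tri [577.4 338.6  40.4]
plate top edge z50: L,R [[463.2  34.3  50. ]
 [462.4  -8.6  50. ]]
box z75 [[630.3  78.9  75. ]
 [633.3 -48.4  75. ]
 [516.7 -50.   75. ]
 [513.3  76.8  75. ]] [573.4  14.3  75. ]
unit [[ 596.2 -169.9   58. ]
 [ 618.8 -276.8   58. ]
 [ 506.9 -300.7   58. ]
 [ 484.  -194.8   58. ]] [ 551.5 -235.6   58. ]
rock corners [[ 578.3 -214.3   68. ]
 [ 584.5 -253.    68. ]
 [ 521.1 -263.2   68. ]
 [ 514.9 -225.2   68. ]]
top [([131.2, 54.2], [88, 28, 87, 51, 3107]), ([183.5, 98.3], [179, 91, 10, 15, 85]), ([240.9, 92.5], [238, 90, 7, 6, 8]), ([246.8, 92.5], [246, 91, 2, 4, 4]), ([238.5, 99.8], [237, 99, 4, 2, 4]), ([329.6, 162.6], [328, 161, 4, 4, 13]), ([252.2, 214.4], [244, 213, 17, 3, 35]), ([154.2, 306.1], [146, 304, 17, 5, 46]), ([381.0, 316.6], [372, 315, 19, 4, 50])]
bar 349.05405405405406 168.0810810810811 37 [[ 571.6 -232.    79. ]]
scene [([279.0, 87.9], [274, 83, 10, 12, 38]), ([207.3, 163.1], [206, 162, 4, 3, 9]), ([283.3, 186.7], [278, 181, 11, 14, 34]), ([400.4, 200.9], [395, 194, 11, 16, 50]), ([200.2, 259.3], [194, 256, 13, 8, 61]), ([236.2, 298.2], [230, 291, 13, 15, 95]), ([223.1, 352.3], [185, 316, 90, 68, 2137])]
bar 203.56521739130434 146.08695652173913 23 [[ 565.2 -234.    79. ]]
beaker [[ 421. -135.   32.]]
jar [[ 770. -139.   42.]]
ycl [[433. 121.  15.]]
pink [[ 429. -396.   15.]]
teal [[775.  33.  15.]]
```

View pics/crop2.png

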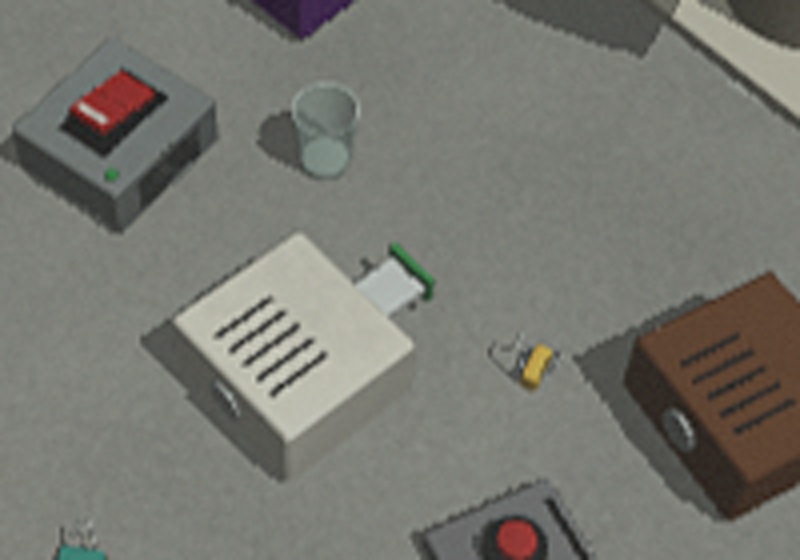

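```bash
cat > go.py <<'E'
import sys; from h import *
from workcell import ctrl
from scipy.spatial.transform import Rotation as Ro
# go.py x y z yaw : tool-frame shift [mm] and turn [deg] to target (jaw axis at yaw from world y, tool down)
def go(x,y,z,yaw):
    o=ctrl.get_obs(); R=Ro.from_rotvec(o["orientation"])
    c=[]
    for k in (0,np.pi):
        yv=np.array([-np.sin(yaw+k),np.cos(yaw+k),0]); xv=np.array([0,0,-1.]); D=Ro.from_matrix(np.c_[xv,yv,np.cross(xv,yv)])
        c.append(R.inv()*D)
    r=min(c,key=lambda q:q.magnitude())
    print("t",o["t"].__round__(2),"pos",o["ee_pos"].round(1),"F",o["ft_force"].round(1),"q6",o["qpos"][5].round(2),"w",round(o["width"],1))
    print("shift tool",R.inv().apply(np.array([x,y,z])-o["ee_pos"]).round(1),"turn",r.as_rotvec(degrees=True).round(1)); print("axes",R.as_matrix().round(2).tolist())
go(*map(float,sys.argv[1:]))
E
python3 go.py 415 13 150 0.015
```

```text
t 0.1 pos [ 267.1 -564.5  222. ] F [ 0.4  0.  -0.4] q6 -0.02 w 87.9
shift tool [  72.6 -458.7 -380.7] turn [24.5  0.   0.1]
axes [[-0.0, 0.43, -0.9], [0.0, -0.9, -0.43], [-1.0, -0.0, -0.0]]
```

Emit:
carry_out([
  [0, -0.038, -0.032, 0, 0, 0],
  [0, -0.038, -0.032, 0, 0, 0],
  [0, -0.038, -0.032, 0, 0, 0],
  [0, -0.038, -0.032, 0, 0, 0],
  [0, -0.038, -0.032, 0, 0, 0],
  [0, -0.038, -0.032, 0, 0, 0],
  [0, -0.038, -0.032, 0, 0, 0],
  [0, -0.038, -0.032, 0, 0, 0],
], grip=1)

```text
t: 1.1
ee_pos: [369.7, -171.2, 220.3]
orientation: [1.981, 0.441, -1.983]
ft_force: [0.2, -0.2, 0.6]
width: 11.5
```

```bash
python3 go.py 415 13 150 0.015
```

```text
t 1.1 pos [ 369.7 -171.2  220.3] F [ 0.2 -0.2  0.6] q6 0.67 w 11.5
shift tool [  70.8 -147.7 -118.7] turn [24.1  0.   0.2]
axes [[-0.0, 0.42, -0.91], [0.0, -0.91, -0.42], [-1.0, -0.0, 0.0]]
```

Emit:
carry_out([
  [0, -0.037, -0.03, 0, 0, 0],
  [0, -0.037, -0.03, 0, 0, 0],
  [0, -0.037, -0.03, 0, 0, 0],
  [0, -0.036, -0.029, 0, 0, 0],
  [0.02, 0, 0, 8, 0, 0],
  [0.025, 0, 0, 8, 0, 0],
  [0.025, 0, 0, 8, 0, 0],
  [0, 0, 0, 0, 0, 0],
])

```text
t: 2.1
ee_pos: [416.4, 22.9, 149.2]
orientation: [2.217, 0.017, -2.217]
ft_force: [0.1, 0.0, 0.1]
width: 0.9
```

```bash
python3 go.py 425 13 34 0.015
```

```text
t 2.1 pos [416.4  22.9 149.2] F [0.1 0.  0.1] q6 1.58 w 0.9
shift tool [115.2  10.4  -8.5] turn [-0.2  0.   0.2]
axes [[-0.0, 0.01, -1.0], [0.0, -1.0, -0.01], [-1.0, -0.0, 0.0]]
```

Emit:
carry_out([
  [0.03, 0.005, 0, 0, 0, 0],
  [0.03, 0.005, 0, 0, 0, 0],
  [0.03, 0, 0, 0, 0, 0],
  [0.02, 0, 0, 0, 0, 0],
  [0.006, 0, 0, 0, 0, 0],
  [0, 0, 0, 0, 0, 0],
])

```text
t: 2.85
ee_pos: [422.2, 12.6, 35.2]
orientation: [2.218, 0.035, -2.199]
ft_force: [-0.9, -0.3, 0.0]
width: 0.2
```

```bash
python3 go.py 440 13 32 0.015; python3 - <<'E'
from h import *
from workcell import ctrl
T=ctrl.get_image("top")["pixels"];S=ctrl.get_image("scene")["pixels"]
a=cv2.resize(T[140:260,190:310],(400,400),interpolation=2);b=cv2.resize(S[130:250,220:340],(400,400),interpolation=2)
cv2.imwrite("pics/c3.png",np.hstack([a,b]))
E
```

```text
t 2.85 pos [422.2  12.6  35.2] F [-0.9 -0.3  0. ] q6 1.53 w 0.2
shift tool [  3.4   0.1 -17.8] turn [ 0.8 -0.5  0.2]
axes [[0.01, 0.03, -1.0], [0.0, -1.0, -0.03], [-1.0, -0.0, -0.01]]
```

View pics/c3.png

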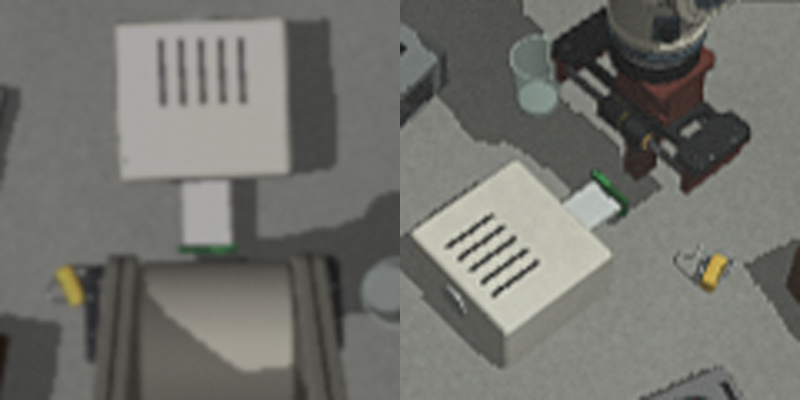

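```bash
python3 - <<'E'
from h import *
d=pickle.load(open("i0.pkl","rb"))
p=proj(d["scene"],[[422,13,35],[422,13,100],[422,-60,110],[422,90,110],[457,13,36]]); print(((p-[220,130])*400/120+[400,0]).round())
E
```

```text
[[639. 170.]
 [644. 128.]
 [589.  69.]
 [707. 178.]
 [610. 190.]]
```

Emit:
carry_out([
  [0.003, 0, -0.006, 0, 0, 0],
  [0, 0, -0.006, 0, 0, 0],
  [0, 0, -0.006, 0, 0, 0],
  [0, 0, -0.005, 0, 0, 0],
  [0, 0, -0.005, 0, 0, 0],
  [0, 0, -0.005, 0, 0, 0],
])

```text
t: 3.7
ee_pos: [457.0, 13.6, 34.2]
orientation: [2.218, 0.036, -2.198]
ft_force: [-3.4, -0.7, 1.6]
width: 0.6
```

Emit:
carry_out([
  [0, 0, -0.005, 0, 0, 0],
  [0, 0, -0.005, 0, 0, 0],
  [0, 0, -0.005, 0, 0, 0],
])

```text
t: 4.08
ee_pos: [472.1, 14.0, 34.1]
orientation: [2.216, 0.036, -2.2]
ft_force: [-3.0, -1.0, 0.6]
width: 0.7
```

Emit:
carry_out([
  [0, 0, -0.003, 0, 0, 0],
  [0, 0, -0.003, 0, 0, 0],
])

```text
t: 4.32
ee_pos: [478.1, 14.1, 34.0]
orientation: [2.215, 0.036, -2.201]
ft_force: [-9.8, -1.1, 6.5]
width: 0.8
```

Emit:
carry_out([
  [0, 0, -0.002, 0, 0, 0],
  [0, 0, -0.002, 0, 0, 0],
])

```text
t: 4.58
ee_pos: [478.0, 14.3, 33.4]
orientation: [2.205, 0.036, -2.211]
ft_force: [-7.1, -0.9, 5.4]
width: 0.4
```

Emit:
carry_out([
  [0, 0, -0.002, 0, 0, 0],
  [0, 0, -0.002, 0, 0, 0],
])

```text
t: 4.82
ee_pos: [477.9, 14.5, 32.9]
orientation: [2.196, 0.036, -2.221]
ft_force: [-7.0, -2.1, 6.4]
width: 0.5
```

Emit:
carry_out([
  [0, 0, -0.006, 0, 0, 0],
  [0, 0, -0.006, 0, 0, 0],
])

```text
t: 5.08
ee_pos: [477.6, 14.8, 31.3]
orientation: [2.169, 0.036, -2.248]
ft_force: [-17.8, -1.1, 13.3]
width: 0.2
```

```bash
python3 go.py 425 13 35 0.0
```

```text
t 5.08 pos [477.6  14.8  31.3] F [-17.8  -1.1  13.3] q6 1.54 w 0.2
shift tool [-1.9  0.2 52.7] turn [1.7 2.1 0.2]
axes [[-0.04, 0.03, -1.0], [0.0, -1.0, -0.03], [-1.0, -0.0, 0.04]]
```

Home against its stop (18 N, no further travel). Back straight off, level the tool, rise.

Emit:
carry_out([
  [0, 0, 0.01, 0, 0, 0],
  [0, 0, 0.02, 0, 0, 0],
  [0, 0, 0.025, 1.7, 2, 0],
  [-0.04, 0, 0, 0, 0, 0],
  [-0.05, 0, 0, 0, 0, 0],
  [-0.05, 0, 0, 0, 0, 0],
  [0, 0, 0, 0, 0, 0],
])

```text
t: 5.95
ee_pos: [425.5, 13.2, 178.2]
orientation: [-2.234, -0.003, 2.203]
ft_force: [0.2, -0.5, -0.1]
width: 0.9
```

```bash
python3 go.py 574 -232 150 0.2; python3 - <<'E'
from h import *
from workcell import ctrl
T=ctrl.get_image("top");S=ctrl.get_image("scene")
for i,n in((T,"top"),(S,"scene")): print(n,[(b[0].tolist(),b[1].tolist()) for b in blobs(i,(40,60,30),(85,255,255),4) if 240<b[0][0]<310 and 150<b[0][1]<240])
a=cv2.resize(T["pixels"][140:260,190:310],(400,400),interpolation=2);b=cv2.resize(S["pixels"][130:250,220:340],(400,400),interpolation=2)
cv2.imwrite("pics/c4.png",np.hstack([a,b]))
E
```

```text
t 5.95 pos [425.5  13.2 178.2] F [ 0.2 -0.5 -0.1] q6 1.57 w 0.9
shift tool [  29.2  245.1 -148.5] turn [-11.5  -0.8   0.2]
axes [[0.01, -0.0, -1.0], [0.0, -1.0, 0.0], [-1.0, -0.0, -0.01]]
top [([251.8, 201.9], [244, 201, 17, 3, 30])]
scene [([275.1, 192.4], [270, 187, 10, 14, 32])]
```

View pics/c4.png

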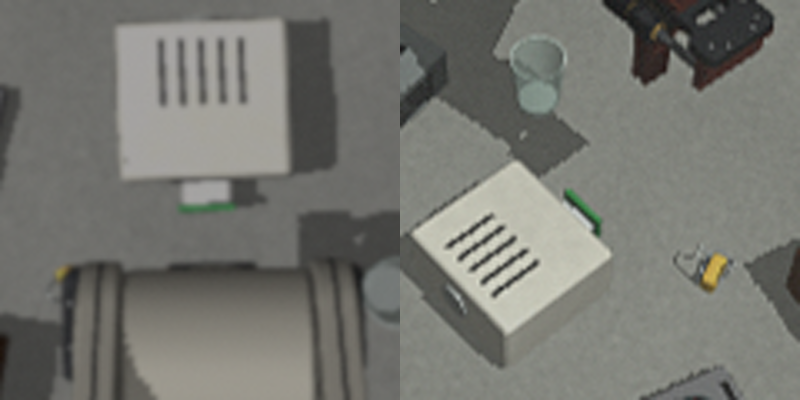

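Emit:
carry_out([
  [0, 0.041, -0.025, 0, 0, 0],
  [0, 0.041, -0.025, 0, 0, 0],
  [0, 0.041, -0.025, 0, 0, 0],
  [0, 0.041, -0.025, 0, 0, 0],
  [0, 0.041, -0.025, 0, 0, 0],
  [0, 0.04, -0.024, 0, 0, 0],
  [0.03, 0, 0, -6, 0, 0],
  [0.02, 0, 0, -5.5, 0, 0],
])

```text
t: 7.05
ee_pos: [570.9, -237.9, 105.7]
orientation: [2.109, 0.231, -2.126]
ft_force: [0.0, 0.1, 0.1]
width: -0.0
```

```bash
python3 go.py 574 -232 86 0.2
```

```text
t 7.05 pos [ 570.9 -237.9  105.7] F [0.  0.1 0.1] q6 0.94 w -0.0
shift tool [19.7 -4.9 -4.4] turn [0.4 0.4 0.7]
axes [[-0.01, 0.2, -0.98], [0.01, -0.98, -0.2], [-1.0, -0.01, 0.01]]
```

Emit:
carry_out([
  [0.007, -0.005, -0.004, 0, 0, 0],
  [0.007, 0, 0, 0, 0, 0],
  [0.004, 0, 0, 0, 0, 0],
])

```text
t: 7.42
ee_pos: [571.4, -230.3, 82.0]
orientation: [2.106, 0.231, -2.136]
ft_force: [-0.0, 1.1, 0.6]
width: 0.9
```

Emit:
carry_out([
  [0.003, 0, 0, 0, 0, 0],
  [0.003, 0, 0, 0, 0, 0],
  [0.003, 0, 0, 0, 0, 0],
])

```text
t: 7.8
ee_pos: [572.9, -230.2, 74.3]
orientation: [2.109, 0.229, -2.132]
ft_force: [0.4, 2.0, 2.3]
width: 0.5
```

Emit:
carry_out([
  [0.003, 0, 0, 0, 0, 0],
  [0.003, 0, 0, 0, 0, 0],
])

```text
t: 8.05
ee_pos: [574.0, -230.2, 70.5]
orientation: [2.112, 0.228, -2.13]
ft_force: [-7.0, 5.5, 31.1]
width: 0.2
```

Emit:
carry_out([
  [0.003, 0, 0, 0, 0, 0],
])

```text
t: 8.18
ee_pos: [574.0, -230.1, 70.4]
orientation: [2.111, 0.228, -2.13]
ft_force: [-10.1, 4.9, 36.3]
width: 0.8
```

Emit:
carry_out([
  [-0.02, 0, 0, 0, 0, 0],
  [-0.04, 0, 0, 0, 0, 0],
  [-0.04, 0, 0, 0, 0, 0],
  [-0.02, 0.05, 0.02, 0, 0, 0],
  [0, 0, 0, 0, 0, 0],
])

```text
t: 8.8
ee_pos: [563.9, -286.0, 192.9]
orientation: [2.107, 0.229, -2.133]
ft_force: [0.3, 1.3, -0.3]
width: 0.5
```

```bash
python3 go.py 549.5 222 150 0.2; python3 - <<'E'
from h import *
from workcell import ctrl
T=ctrl.get_image("top");S=ctrl.get_image("scene")
a=cv2.resize(T["pixels"][120:240,300:420],(400,400),interpolation=2);b=cv2.resize(S["pixels"][100:220,150:270],(400,400),interpolation=2)
cv2.imwrite("pics/c5.png",np.hstack([a,b]))
E
```

```text
t 8.8 pos [ 563.9 -286.   192.9] F [ 0.3  1.3 -0.3] q6 0.88 w 0.5
shift tool [  48.4 -499.8  -88.9] turn [0.2 0.6 0.7]
axes [[-0.01, 0.2, -0.98], [0.01, -0.98, -0.2], [-1.0, -0.01, 0.01]]
```

View pics/c5.png

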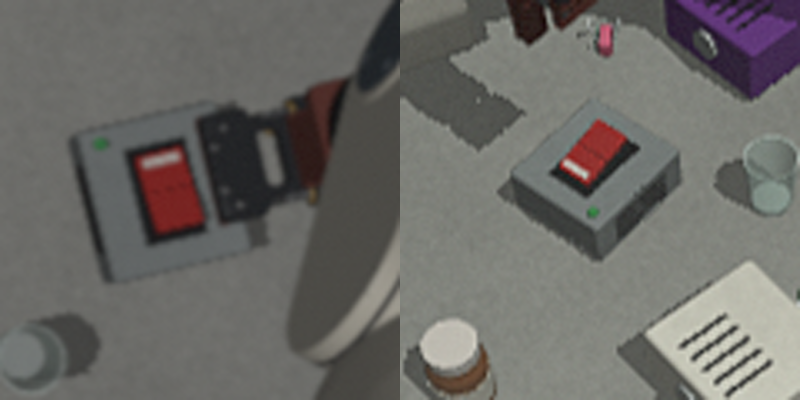

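Emit:
carry_out([
  [0, -0.05, -0.009, 0, 0, 0],
  [0, -0.05, -0.009, 0, 0, 0],
  [0, -0.05, -0.009, 0, 0, 0],
  [0, -0.05, -0.009, 0, 0, 0],
  [0, -0.05, -0.009, 0, 0, 0],
  [0, -0.05, -0.009, 0, 0, 0],
  [0, -0.05, -0.009, 0, 0, 0],
  [0, -0.05, -0.009, 0, 0, 0],
])

```text
t: 9.9
ee_pos: [543.6, 139.7, 187.4]
orientation: [2.087, 0.238, -2.156]
ft_force: [1.3, -0.2, 1.2]
width: 0.6
```

```bash
python3 go.py 549.5 222 80 0.2
```

```text
t 9.9 pos [543.6 139.7 187.4] F [ 1.3 -0.2  1.2] q6 1.57 w 0.6
shift tool [108.3 -77.  -25.9] turn [0.3 1.7 1.2]
axes [[-0.03, 0.2, -0.98], [0.01, -0.98, -0.2], [-1.0, -0.02, 0.03]]
```

Emit:
carry_out([
  [0, -0.039, -0.013, 0, 1, 0.6],
  [0, -0.038, -0.012, 0, 0.7, 0.6],
  [0.04, 0, 0, 0, 0, 0],
  [0.035, 0, 0, 0, 0, 0],
  [0.02, 0, 0, 0, 0, 0],
  [0, 0, 0, 0, 0, 0],
])

```text
t: 10.65
ee_pos: [542.4, 231.2, 83.8]
orientation: [2.093, 0.229, -2.117]
ft_force: [0.3, 0.3, 0.6]
width: 0.2
```

```bash
python3 go.py 549.5 222 47 0.2
```

```text
t 10.65 pos [542.4 231.2  83.8] F [0.3 0.3 0.6] q6 1.73 w 0.2
shift tool [36.8 10.5 -5.4] turn [ 1.1  0.7 -0.1]
axes [[-0.01, 0.22, -0.98], [-0.0, -0.98, -0.22], [-1.0, 0.0, 0.01]]
```

Emit:
carry_out([
  [0, 0.0105, -0.0055, 0, 0.7, 0],
  [0, 0, 0, 0, 0, 0],
  [0.015, 0, 0, 0, 0, 0],
  [0.01, 0, 0, 0, 0, 0],
  [0.005, 0, 0, 0, 0, 0],
  [0, 0, 0, 0, 0, 0],
])

```text
t: 11.4
ee_pos: [551.2, 221.9, 53.5]
orientation: [2.11, 0.231, -2.102]
ft_force: [0.5, 0.2, -0.2]
width: 0.5
```

```bash
python3 go.py 549.5 222 47 0.2
```

```text
t 11.4 pos [551.2 221.9  53.5] F [ 0.5  0.2 -0.2] q6 1.72 w 0.5
shift tool [ 6.5 -0.4  1.7] turn [ 1.1 -0.2 -0. ]
axes [[0.0, 0.22, -0.98], [0.0, -0.98, -0.22], [-1.0, 0.0, -0.0]]
```

Emit:
carry_out([
  [0.004, 0, 0.0015, 0, 0, 0],
  [0.003, 0, 0, 0, 0, 0],
  [0.003, 0, 0, 0, 0, 0],
  [0.002, 0, 0, 0, 0, 0],
])

```text
t: 11.9
ee_pos: [550.1, 221.9, 41.5]
orientation: [2.111, 0.231, -2.101]
ft_force: [-0.6, -0.3, 2.6]
width: 0.5
```

Emit:
carry_out([
  [0.003, 0, 0, 0, 0, 0],
  [0.003, 0, 0, 0, 0, 0],
])

```text
t: 12.15
ee_pos: [550.3, 221.9, 37.6]
orientation: [2.11, 0.231, -2.101]
ft_force: [-11.8, -4.8, 43.1]
width: 0.5
```

Emit:
carry_out([
  [-0.01, 0, 0, 0, 0, 0],
  [-0.03, 0, 0, 0, 0, 0],
  [-0.05, 0, 0, 0, 0, 0],
  [-0.05, 0, 0, 0, 0, 0],
  [0, -0.02, 0.05, 0, 0, 0],
  [0, -0.02, 0.05, 0, 0, 0],
  [0, 0, 0, 0, 0, 0],
  [0, 0, 0, 0, 0, 0],
])

```text
t: 13.15
ee_pos: [443.2, 240.4, 182.1]
orientation: [2.118, 0.233, -2.097]
ft_force: [0.8, 0.6, -0.7]
width: 0.4
```

```bash
python3 - <<'E'
from h import *
from workcell import ctrl
d=pickle.load(open("i0.pkl","rb"))
print(ctrl.get_obs()["ee_pos"],ctrl.get_obs()["ft_force"])
T=ctrl.get_image("top");S=ctrl.get_image("scene")
for i,n in((T,"top"),(S,"scene")):
  for nm,lo,hi in(("red",(0,150,80),(6,255,255)),("blue",(105,120,80),(125,255,255)),("yel",(22,120,100),(32,255,255)),("green",(40,60,30),(85,255,255))):
    print(n,nm,[(b[0].tolist(),int(b[1][4])) for b in blobs(i,lo,hi,12)])
cv2.imwrite("pics/c6.png",cv2.resize(S["pixels"],(800,600)))
E
```

```text
[443.17928127 240.3669965  182.12123815] [ 0.75457483  0.62963195 -0.7407454 ]
top red [([350.9, 178.5], 281), ([170.7, 180.9], 90)]
top blue [([379.9, 49.8], 1003), ([147.8, 175.9], 97)]
top yel [([125.2, 170.8], 92), ([211.1, 225.6], 40)]
top green [([131.7, 54.2], 3138), ([183.5, 98.3], 86), ([329.6, 162.6], 13), ([251.5, 202.0], 26), ([380.9, 316.5], 50)]
scene red [([208.1, 144.7], 170), ([309.0, 254.3], 72)]
scene blue [([362.2, 12.1], 388), ([383.1, 8.9], 35), ([101.1, 192.3], 1012), ([320.3, 273.6], 84)]
scene yel [([314.1, 210.4], 37), ([332.4, 293.9], 90)]
scene green [([278.9, 87.6], 37), ([275.0, 192.5], 34), ([402.6, 203.8], 28), ([200.2, 259.2], 60), ([236.3, 298.3], 97), ([223.2, 352.4], 2138)]
```

View pics/c6.png

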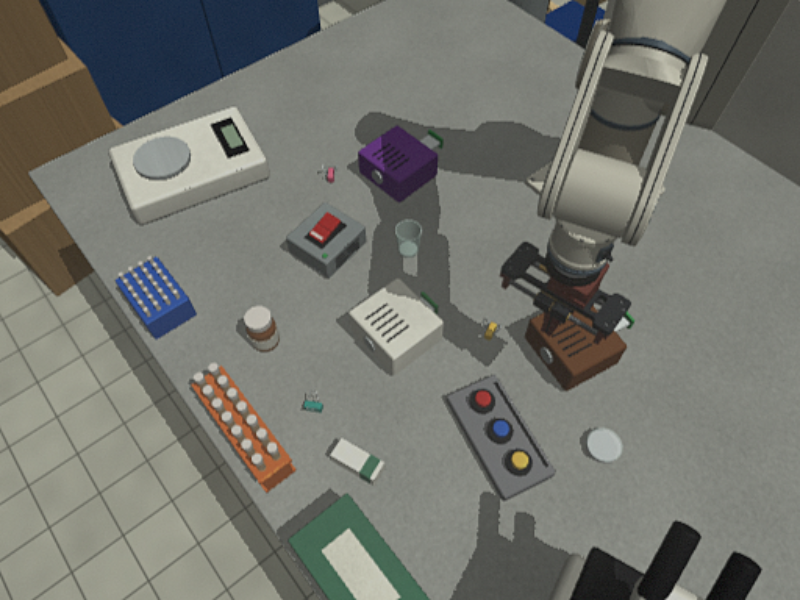

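```bash
python3 -c "
from workcell import ctrl
print(ctrl.close_job())"
```

```text
the job is handed in; nothing more can be done
None
```

The job is done in the order asked, using closed fingers only, and handed in at about 13.3 s. No verdict is reported.

- **Filter slide:** I pushed it until it stopped dead, with the finger tip at x ≈ 478 mm and 18 N and no further travel. The plate face is then about 25 mm in front of the box, as it should be when home. The picture shows about 32 mm of travel rather than the nominal 35. That gap is a bit over one pixel, so it is either measuring error or the slide did not start fully out.
- **Rocker:** I pressed the barred half until it stopped at tip height 70.4 mm with about 36 N. The picture taken afterwards shows the barred half down and the other half raised.
- **Red key:** I pressed it to a hard stop at tip height 37.6 mm, where 38 mm was expected. The finger force was 43 N, higher than needed. The rule's 40 N limit covers the arm and gripper body, and only the fingertips should have touched the key. The key came back up, to within 0.2 px of its first place in both views.

In the last pictures the blue and yellow keys were where they started. The clips, beaker, jar, slide box and dish look unmoved; for the beaker, jar, pink clip and dish that is by eye only. The arm stood clear at a height of 182 mm, touching nothing.

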